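Load a bottle and index it under the capping head

ROBOT

A 6-joint arm with a two-finger parallel gripper is mounted at the origin on the work surface. World frame = base frame: x ahead of the robot, y to its left, z up, the work surface at z = 0. Lengths are in m, angles in degrees, forces in N, time in s.
With the tool pointing down it reaches from about 0.375 to 0.75 m from the base axis. Payload 9 kg.
Tool frame: the origin (TCP) lies at the very end of the fingers, on their centre line; the grasp point (between the pads) lies 19 mm behind it; z points along the fingers, y is the direction in which the jaws open and shut (so a half turn about z gives the same grasp; the last joint's range is limited). The gripper opens to 85 mm and grips with 20 to 120 N. Pads are 22 mm wide; open, the fingers measure 114 mm over their backs; the gripper's body (76 mm by 85 mm) begins 54 mm behind the grasp point. The pads swing forward as they close: fully open they stand 13 mm farther back than shut.
Start: joints at [61.324, 5.964, 5.575, 89.605, 0, 77.527], TCP at [0.167, 0.576, 0.231] pointing down, gripper open.
Joint ranges: [-171.21, 171.21], [-48.23, 106.86], [-62.78, 66.21], [-105.2, 120.99], [-86.42, 89.51], [-180, 180]. Speed limits (degrees/s): [127.2, 127.2, 147.25, 180, 180, 180].

INTERFACE

Orientations are given as a 3x3 rotation matrix whose columns are the frame's x, y, z axes.
In Python, from cell import manip, cams, silhouettes, spot_point gives the robot as it stands.
- The arm moves only by the tool servo_tool, never from a script. Its argument "rows" is a list of rows, each a list of 4 numbers: the shift along the world's x, y, z in mm, then the turn about the world's z in degrees. A call has 1 to 12 rows; each row shifts and turns the pose as measured when the row begins; what a row does not reach is not made up. A row lasts 1/12 s, in which the tool goes at most 41.7 mm and 7.16 degrees, less where a joint would pass 70% of its speed; a pose out of reach is approached as far as the arm can. A call with a gripper value outside its range is refused whole. "fingers" is the opening, from -1 (shut) to 1 (fully open), so that 0 is half open, set as the call begins (left out, the last holds). The fingers move at their own pace and stop on an object; "squeeze" is the grip in N (left out, the last holds). Time passes only in rows, so rows that do not move let the fingers close. It gives the time, the measured TCP pose, the force and the opening at its end, in the units of the state.
- manip.sense(): the state, without advancing time (a new reading comes with each control period).
- cams.get_image(name): name is "scene" or "top" or "wrist"; returns a dict with "color" (400x640x3 uint8, red, green, blue), "fx", "fy", "cx", "cy" (pixels), "xyz" and "rotation" of the camera in the world. Camera axes: x right, y down, z forward; pixel columns grow to the right and rows downward; lengths in m; the calibration is good to about 2 mm. A picture is of the moment at which its call begins. There is no depth.
- manip.job_done(): hands the job in, once; it reports no verdict.
Trained networks look in the newest picture that a camera, given by its name, has taken for a name from the list of things; names that differ only in an ending like _2 or _b are one class to them, and where a whole thing is asked for, a point or a joint stands for the part that bears it (a point fixed in the world has none). Each returns a list of dicts, best first, with "confidence" (0 to 1); they miss things now and then, are a little off and sometimes report something else, mostly with a low value. They report only what shows in the picture. A call takes as long as a camera call. They do not tell look-alikes from the thing itself.
- silhouettes(camera, thing): "mask" (400x640 bool, what is visible of it) and "box" ([left, top, right, bottom] in pixels, round what is visible of it).
- spot_point(camera, thing): "xy" ([column, row] in pixels: a listed point, or the origin of a listed thing).
The state is a dict: "time": time; "joint_positions": joint angles; "qvel": joint speeds; "joint_torque": joint torques, N m; "eef_pos": TCP position; "orientation": TCP orientation; "ft_force": force on the tool from outside, world axes, zero at the start; "moment": the same for the moment, N m; "grip_width": finger opening in m.
Only numpy, scipy, OpenCV 4.12 (cv2) and the standard library are available. Lean on these libraries where they do the work, as an engineer would, in place of code of your own. Each camera call takes 0.05 s, during which the arm holds its last target.

TASK

Stand the bottle with the orange cap in the white ring of the carriage while the carriage is still at its loading end, setting it down without dropping it, and let go. Then push the carriage along its slide towards the capping head until the spring catch at the head clicks into the gap between the carriage's two rollers and holds it there; let go and leave the bottle upright in the ring under the head. Leave the finished black-capped bottles standing where they are.

Things in the scene. Friction and masses are not known exactly. Their poses are not given: they have to be found in the camera images.
- bottle_center (a point): Centre, half-way up, of the loose bottle to be capped: black, round, orange cap, 100 to 190 g. 100 mm tall; straight body 44 mm in diameter from the foot up to 75 mm, then a short shoulder and a cap 27 mm in diameter. z axis up the bottle. It stands on the table among three look-alikes with black caps, at least 80 mm away centre to centre.
- done0_center (a point): Centre, half-way up, of a finished bottle, black cap, same sizes. Bystander.
- done1_center (a point): As the one above, another finished bottle.
- done2_center (a point): As the one above, another finished bottle.
- nest (a point): Centre of the nest floor on the carriage, where the bottle's foot rests, 40 mm above the table. Round it a white upright ring: 50 mm inside diameter, 20 mm high, flared mouth, 65 mm outside. Moves with the carriage. Its y axis points along the slide, the way to push; x across the slide, away from the robot; z up. The capping head stands beyond the slide.
- handle (a point): Centre of the red push handle on the carriage: a block 24 x 24 mm, 36 mm high (centre 118, top 136 mm above the table) on a 14 mm steel post; sides parallel to the nest's axes. It stands 125 mm behind the nest (nest -y). The head's chuck, 38 mm wide, hangs over the catching place, underside 155 mm above the table, 15 mm over a seated bottle; its blue arm is 248 mm high.
- carriage (a joint): Travel of the carriage in m, growing along the nest's +y: 0 at the loading end (starts at 0 to 0.02), 0.26 at the far stop. It drags with about 1.5 N and stays where left. On its far edge are two brass rollers 18 mm apart, centred on the nest. The head and its catch are clamped elsewhere each time: the catch engages at some travel between 0.135 and 0.195.
- catch (a joint): How far (m) the head's spring plunger (orange tail knob) is pushed back: 0 free, about 0.0055 on a roller's crest, 0.002 in the gap between the rollers (caught). The first roller meets it 19 mm before the catching place and resists with 8 to 15 N; from its crest, 9 mm before, the catch draws the carriage on with 2 to 4 N and centres it when let go. 8 to 12 N forces it out past the second.
There are look-alikes about, which are no part of the job. Leave any blue look-alike of the part that bears bottle_center alone.

How it is judged:
By the outcome, as a careful person would: the job done as asked, in the order asked, and still so for the second after the job is handed in, with the robot touching nothing.
It also fails if it takes over 67 s, if anything falls off the work surface, if the arm or the gripper's body presses on something with over 40 N, if the wrist force passes 120 N, or if a joint passes its speed limit or range.

## Working session

There is one attempt and no reset: what is moved stays moved. The work goes in short steps, Python scripts to look and compute and a tool call to move; the robot and the scene stay as the last step left them, time stands still between calls to the robot, and variables do not carry over. Pictures are saved under pics/ and viewed, and the job is handed in when it is done.

Besides the shell and the picture viewer there is one more tool, called after "Request:" as name([rows], argument=value, ...), one row to a line, values as JSON. servo_tool: Moves the arm, as the interface text tells. Its arguments: {"type":"object","properties":{"rows":{"type":"array","items":{"type":"array","items":{"type":"number"}}},"fingers":{"type":"number"},"squeeze":{"type":"number"}},"required":["rows"]}

```bash
mkdir -p pics; ls; cat > h.py <<'E'
import numpy as np, cv2
from cell import manip, cams, silhouettes, spot_point
def ray(im,px):
    d=np.array([(px[0]-im["cx"])/im["fx"],(px[1]-im["cy"])/im["fy"],1.0])
    return np.array(im["xyz"]),np.array(im["rotation"])@d
def atz(im,px,z):
    o,d=ray(im,px); return o+d*(z-o[2])/d[2]
def proj(im,p):
    c=np.array(im["rotation"]).T@(np.array(p)-np.array(im["xyz"]))
    return np.array([im["cx"]+im["fx"]*c[0]/c[2],im["cy"]+im["fy"]*c[1]/c[2]])
def tri(ims,pxs):
    A=np.zeros((3,3));b=np.zeros(3)
    for im,px in zip(ims,pxs):
        o,d=ray(im,px); d=d/np.linalg.norm(d); P=np.eye(3)-np.outer(d,d); A+=P;b+=P@o
    x=np.linalg.solve(A,b); return x,[np.round(proj(im,x)-px,1) for im,px in zip(ims,pxs)]
def save(im,n): cv2.imwrite("pics/"+n+".png",im["color"][:,:,::-1])
E
python3 - <<'E'
from h import *
for c in ["scene","top","wrist"]:
    im=cams.get_image(c); save(im,c+"0"); print(c,np.round(im["xyz"],3),np.round(im["rotation"],2).tolist(),im["fx"])
    for t in ["bottle_center","nest","handle","catch","done0_center"]:
        for d in spot_point(c,t)[:5]: print("  ",t,np.round(d["xy"],1),round(d["confidence"],2))
print(manip.sense())
E
```

```text
pics
scene [0.919 0.425 1.032] [[-0.68, 0.64, -0.36], [0.74, 0.6, -0.32], [0.01, -0.48, -0.88]] 418.5648864010433
   bottle_center [406.7 285.5] 0.73
   bottle_center [451.2 292.2] 0.61
   nest [242.9 152.5] 0.79
   handle [207.8 116.1] 0.57Traceback (most recent call last):
  File "<stdin>", line 5, in <module>
ValueError: it knows: bottle_center, done0_center, done1_center, done2_center, handle, nest
```

```bash

python3 - <<'E'
from h import *
for c in ["scene","top","wrist"]:
    im=cams.get_image(c); save(im,c+"0"); print(c,np.round(im["xyz"],3),np.round(im["rotation"],2).tolist(),im["fx"])
    for t in ["bottle_center","nest","handle","done0_center"]:
        for d in spot_point(c,t)[:5]: print("  ",t,np.round(d["xy"],1),round(d["confidence"],2),np.round(atz(im,d["xy"],dict(bottle_center=.05,done0_center=.05,nest=.04,handle=.118)[t]),3))
s=manip.sense();print(s["time"],s["eef_pos"],s["orientation"],s["grip_width"])
E
```

```text
scene [0.919 0.425 1.032] [[-0.68, 0.64, -0.36], [0.74, 0.6, -0.32], [0.01, -0.48, -0.88]] 418.5648864010433
   bottle_center [405.9 282.4] 0.82 [0.541 0.381 0.05 ]
   bottle_center [451.7 293.8] 0.74 [0.489 0.478 0.05 ]
   bottle_center [244. 155.] 0.63 [ 0.554 -0.18   0.05 ]
   nest [246.6 153.9] 0.66 [ 0.542 -0.184  0.04 ]
   handle [211.  117.9] 0.91 [ 0.557 -0.297  0.118]
   handle [404.6 284.3] 0.45 [0.573 0.384 0.118]
   done0_center [374.2 259.8] 0.65 [0.548 0.288 0.05 ]
top [0.424 0.064 1.384] [[-0.03, -1.0, 0.06], [-1.0, 0.03, 0.02], [-0.02, -0.06, -1.0]] 437.75430822099423
   bottle_center [202.3 210.1] 0.81 [0.487 0.48  0.05 ]
   bottle_center [232.2 189.3] 0.72 [0.548 0.387 0.05 ]
   nest [420.8 186.6] 0.93 [ 0.54  -0.193  0.04 ]
   handle [466.2 179. ] 0.93 [ 0.551 -0.309  0.118]
   done0_center [262.4 191.4] 0.53 [0.539 0.294 0.05 ]
wrist [0.089 0.599 0.375] [[0.28, 0.91, 0.31], [0.96, -0.26, -0.09], [0.0, 0.32, -0.95]] 294.2634215900627
0.95 [0.16743419 0.57618246 0.23131979] [[-9.60297647e-01  2.78977458e-01  8.53015945e-05]
 [ 2.78977463e-01  9.60297649e-01  3.98482363e-05]
 [-7.07981609e-05  6.20633899e-05 -9.99999996e-01]] 0.08534127202663096
```

View pics/scene0.png

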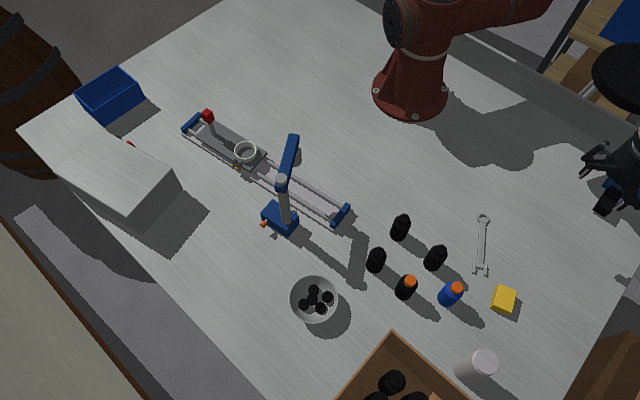

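View pics/top0.png

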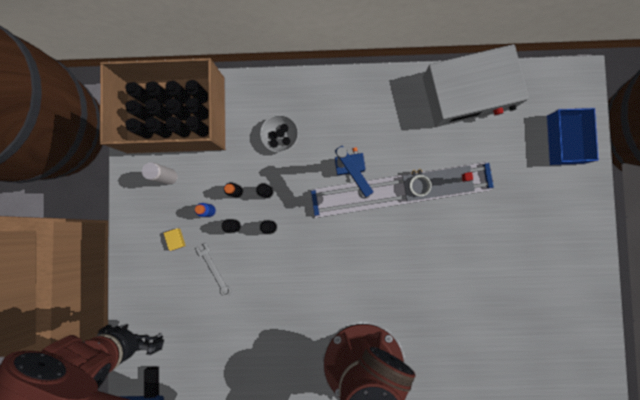

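View pics/wrist0.png

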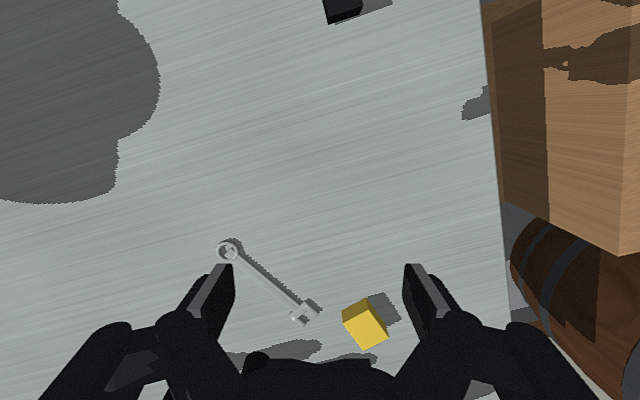

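```bash

python3 - <<'E'
from h import *
for c,(x0,y0,x1,y1) in dict(scene=(340,200,480,310),top=(180,170,290,250)).items():
    im=cams.get_image(c); hsv=cv2.cvtColor(im["color"],cv2.COLOR_RGB2HSV)
    m=((hsv[...,0]<18)&(hsv[...,1]>150)&(hsv[...,2]>110)).astype(np.uint8)
    n,l,s,ce=cv2.connectedComponentsWithStats(m)
    for i in range(1,n):
        if s[i,4]>12: print(c,s[i],ce[i].round(1),atz(im,ce[i],.1).round(3))
    for t in ["bottle_center","done0_center","done1_center"]:
        for d in silhouettes(c,t)[:5]:
            b=d["box"];mm=d["mask"];ys,xs=np.nonzero(mm);p=(xs.mean(),ys.mean());print(t,np.round(b),round(d["confidence"],2),atz(im,p,.05).round(3))
    crop=im["color"][y0:y1,x0:x1]; cv2.imwrite(f"pics/crop_{c}.png",cv2.resize(crop,None,fx=5,fy=5)[:,:,::-1])
im=cams.get_image("scene");cv2.imwrite("pics/cs2.png",cv2.resize(im["color"][90:250,170:360],None,fx=4,fy=3.75)[:,:,::-1])
im=cams.get_image("top");cv2.imwrite("pics/ct2.png",cv2.resize(im["color"][140:220,305:505],None,fx=4,fy=4)[:,:,::-1])
E
```

```text
scene [202 109   9   7  39] [205.7 111.8] [ 0.545 -0.339  0.1  ]
scene [260 221   6   4  15] [262.4 222.6] [0.678 0.032 0.1  ]
scene [404 275  12  11 104] [409.8 279.8] [0.549 0.386 0.1  ]
scene [450 281  13  12 113] [456.4 286.6] [0.49  0.474 0.1  ]
bottle_center [436. 281. 462. 305.] 0.85 [0.492 0.474 0.05 ]
bottle_center [394. 271. 418. 301.] 0.75 [0.549 0.387 0.05 ]
done1_center [390. 211. 411. 243.] 0.71 [0.432 0.282 0.05 ]
top [498 108   5   5  23] [500.2 110. ] [ 0.755 -0.424  0.1  ]
top [465 173   7   8  46] [468.3 176.1] [ 0.561 -0.321  0.1  ]
top [224 184  11   9  75] [228.9 188.1] [0.548 0.384 0.1  ]
top [195 206   9   7  56] [199.2 208.9] [0.488 0.473 0.1  ]
bottle_center [193. 202. 218. 220.] 0.49 [0.486 0.472 0.05 ]
done0_center [258. 185. 278. 198.] 0.77 [0.54  0.287 0.05 ]
done0_center [404. 165. 476. 197.] 0.64 [ 0.548 -0.245  0.05 ]
done1_center [259. 218. 275. 234.] 0.51 [0.43  0.277 0.05 ]
```

View pics/crop_top.png

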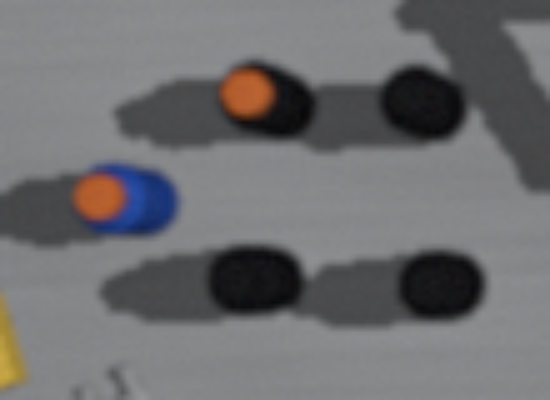

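View pics/cs2.png

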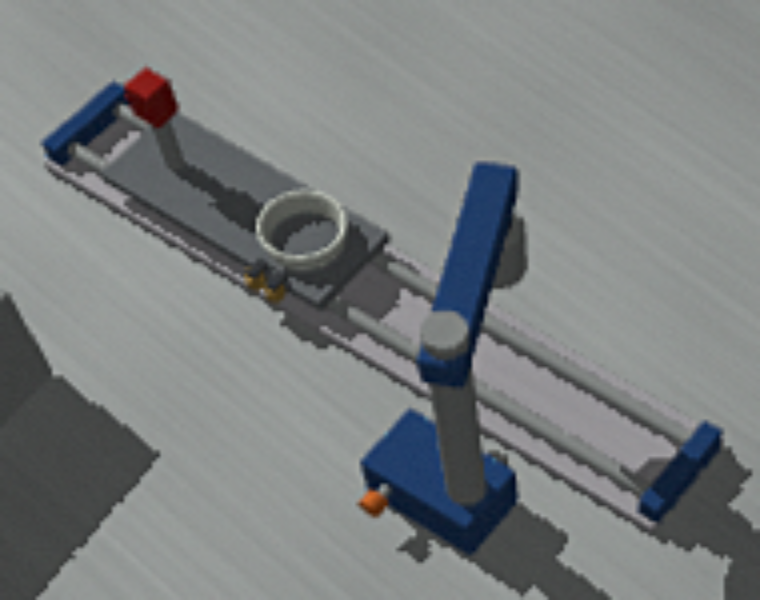

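View pics/ct2.png

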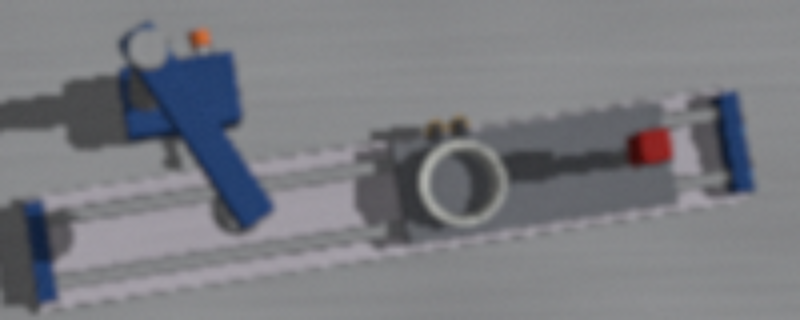

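Request:
servo_tool([
  [32, -16, 0, -2],
  [32, -16, 0, -2],
  [32, -16, 0, -2],
  [32, -16, 0, -2],
  [32, -16, 0, -2],
  [32, -16, 0, -2],
  [32, -16, 0, -2],
  [32, -16, 0, -2],
  [32, -16, 0, -2],
  [32, -16, 0, -2],
  [32, -16, 0, -2],
  [30, -15, 0, -2],
], fingers=0.55, squeeze=40)

```text
time: 2.45
eef_pos: [0.5585, 0.3772, 0.2324]
orientation: [[-0.759, 0.651, 0.002], [0.651, 0.759, 0.003], [0.001, 0.004, -1.0]]
ft_force: [0.4, -0.0, -0.9]
grip_width: 0.0663
```

```bash

python3 - <<'E'
from h import *
im=cams.get_image("wrist"); save(im,"wrist1"); print(manip.sense()["eef_pos"],np.round(im["xyz"],3))
hsv=cv2.cvtColor(im["color"],cv2.COLOR_RGB2HSV)
m=((hsv[...,0]<18)&(hsv[...,1]>150)&(hsv[...,2]>110)).astype(np.uint8)
n,l,s,ce=cv2.connectedComponentsWithStats(m)
for i in range(1,n):
    if s[i,4]>30: print(s[i],ce[i].round(1),atz(im,ce[i],.1).round(4))
for d in spot_point("wrist","bottle_center"): print(d["xy"],d["confidence"],atz(im,d["xy"],.05).round(3))
E
```

```text
[0.56357702 0.37351775 0.2310998 ] [0.496 0.43  0.376]
[335  48  32  35 853] [350.5  64.9] [0.4882 0.4744 0.1   ]
[303 166  29  30 645] [317.3 180.6] [0.5465 0.3872 0.1   ]
[172 378  13  14  94] [178.8 385. ] [0.6319 0.088  0.1   ]
[315.7, 171.3] 0.85 [0.546 0.385 0.05 ]
[346.4, 71.7] 0.6 [0.489 0.475 0.05 ]
```

View pics/wrist1.png

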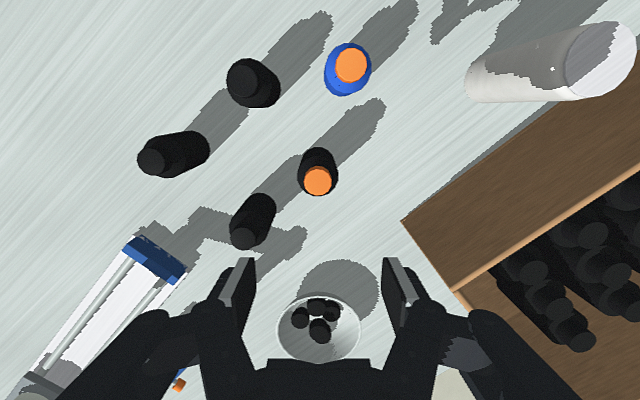

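Request:
servo_tool([
  [-16, 12, 0, 0],
  [0, 0, 0, 0],
  [0, 0, -25, 0],
  [0, 0, -25, 0],
])

```text
time: 2.88
eef_pos: [0.5485, 0.3871, 0.185]
orientation: [[-0.754, 0.656, 0.008], [0.656, 0.754, 0.006], [-0.003, 0.01, -1.0]]
ft_force: [0.1, -0.9, -1.1]
grip_width: 0.0665
```

```bash

python3 - <<'E'
from h import *
im=cams.get_image("wrist"); save(im,"wrist2"); print(manip.sense()["eef_pos"],manip.sense()["grip_width"])
hsv=cv2.cvtColor(im["color"],cv2.COLOR_RGB2HSV)
m=((hsv[...,0]<18)&(hsv[...,1]>150)&(hsv[...,2]>110)).astype(np.uint8)
n,l,s,ce=cv2.connectedComponentsWithStats(m)
for i in range(1,n):
    if s[i,4]>30: print(s[i],ce[i].round(1),atz(im,ce[i],.1).round(4))
E
```

```text
[0.54680987 0.3863747  0.17946871] 0.06620204821060637
[ 336   56   37   41 1180] [353.8  76.2] [0.488  0.4745 0.1   ]
[299 192  33  35 885] [315.7 209.3] [0.5458 0.3879 0.1   ]
```

View pics/wrist2.png

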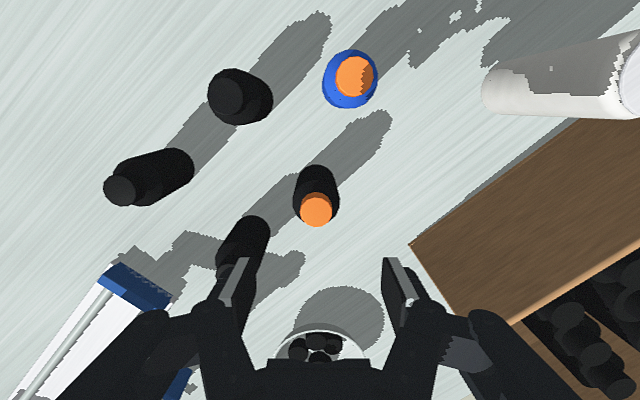

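Request:
servo_tool([
  [0, 0, -20, 0],
  [0, 0, -20, 0],
  [0, 0, -20, 0],
  [0, 0, -20, 0],
  [0, 0, -20, 0],
  [0, 0, -20, 0],
  [0, 0, -10, 0],
  [0, 0, 0, 0],
])

```text
time: 3.6
eef_pos: [0.5442, 0.3872, 0.0472]
orientation: [[-0.758, 0.652, 0.003], [0.652, 0.758, 0.003], [-0.0, 0.004, -1.0]]
ft_force: [-0.5, -1.0, -0.5]
grip_width: 0.0658
```

Request:
servo_tool([
  [2, 0, -8, 0],
  [0, 0, 0, 0],
])

```text
time: 3.77
eef_pos: [0.5466, 0.3876, 0.0402]
orientation: [[-0.758, 0.652, 0.003], [0.652, 0.758, 0.003], [-0.001, 0.004, -1.0]]
ft_force: [0.2, -1.5, -0.4]
grip_width: 0.0659
```

Request:
servo_tool([
  [0, 0, 0, 0],
  [0, 0, 0, 0],
  [0, 0, 0, 0],
  [0, 0, 0, 0],
  [0, 0, 0, 0],
  [0, 0, 0, 0],
  [0, 0, 0, 0],
  [0, 0, 0, 0],
], fingers=-0.2, squeeze=40)

```text
time: 4.43
eef_pos: [0.5493, 0.3888, 0.0453]
orientation: [[-0.758, 0.652, 0.009], [0.652, 0.758, 0.005], [-0.003, 0.01, -1.0]]
ft_force: [0.2, -0.5, -0.7]
grip_width: 0.0431
```

Request:
servo_tool([
  [0, 0, 20, 0],
  [0, 0, 30, 0],
  [0, 0, 30, 0],
  [0, 0, 30, 0],
  [0, 0, 25, 0],
  [0, 0, 0, 0],
])

```text
time: 4.93
eef_pos: [0.5454, 0.387, 0.1822]
orientation: [[-0.758, 0.652, 0.002], [0.652, 0.758, 0.002], [-0.0, 0.003, -1.0]]
ft_force: [1.1, 0.6, -0.3]
grip_width: 0.0429
```

```bash

python3 - <<'E'
from h import *
im=cams.get_image("scene"); cv2.imwrite("pics/s3.png",cv2.resize(im["color"][180:340,340:540],None,fx=4,fy=3.7)[:,:,::-1]);print(manip.sense()["eef_pos"],manip.sense()["ft_force"])
t=cams.get_image("top")
# chuck/arm estimate
print(atz(t,(305+262/4,140+215/4),.24), atz(t,(305+150/4,140+45/4),.25))
print("slide axis", atz(t,(305+35/4,140+255/4),.03),atz(t,(305+737/4,140+143/4),.03))
E
```

```text
[0.54497088 0.38683337 0.17988748] [-0.50090102  0.07752852 -1.15218433]
[ 0.50786651 -0.02259198  0.24      ] [0.62058748 0.04733246 0.25      ]
slide axis [0.49748651 0.13805676 0.03      ] [ 0.56803205 -0.40612611  0.03      ]
```

View pics/s3.png

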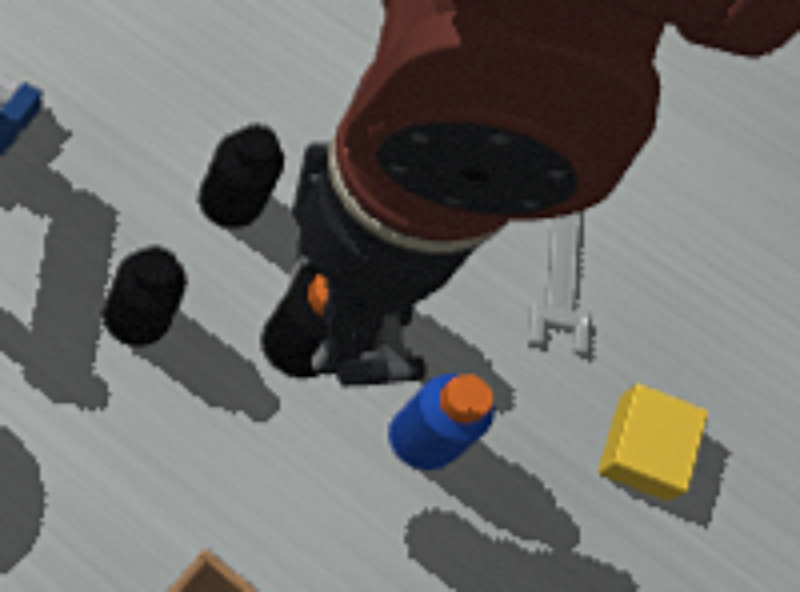

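Request:
servo_tool([
  [-18, -29, 0, 0],
  [-18, -29, 0, 0],
  [-18, -29, 0, 0],
  [-18, -29, 0, 0],
  [-18, -29, 0, 0],
  [-18, -29, 0, 0],
  [-18, -29, 0, 0],
  [-14, -29, 0, 0],
  [0, 0, 0, 0],
])

```text
time: 5.78
eef_pos: [0.3888, 0.1459, 0.152]
orientation: [[-0.761, 0.649, -0.032], [0.649, 0.761, -0.007], [0.019, -0.026, -0.999]]
ft_force: [1.0, 0.4, -0.9]
grip_width: 0.0431
```

Request:
servo_tool([
  [4, -10, 15, 0],
  [2, -25, 10, 0],
  [0, -25, 0, 0],
  [0, -25, 0, 0],
  [0, -25, 0, 0],
  [0, -25, 0, 0],
  [0, -25, 0, 0],
])

```text
time: 6.37
eef_pos: [0.3892, -0.0171, 0.1669]
orientation: [[-0.763, 0.645, -0.044], [0.646, 0.763, -0.004], [0.031, -0.032, -0.999]]
ft_force: [1.4, 0.1, -0.9]
grip_width: 0.043
```

Request:
servo_tool([
  [4, -25, 4, 0],
  [4, -25, 4, 0],
  [4, -25, 4, 0],
  [4, -25, 4, 0],
  [10, -20, 0, 0],
  [20, -15, 0, 0],
  [20, -10, 0, 0],
  [20, -5, 0, 0],
  [0, 0, 0, 0],
])

```text
time: 7.12
eef_pos: [0.474, -0.1764, 0.1678]
orientation: [[-0.757, 0.651, -0.059], [0.652, 0.759, 0.006], [0.049, -0.034, -0.998]]
ft_force: [0.2, -0.7, -0.9]
grip_width: 0.043
```

```bash

python3 - <<'E'
from h import *
im=cams.get_image("wrist"); save(im,"wrist4"); s=manip.sense();print(s["time"],s["eef_pos"],s["orientation"].round(3) if hasattr(s["orientation"],"round") else s["orientation"])
for c in ["wrist","top","scene"]:
    im=cams.get_image(c)
    for t in ["nest","handle"]:
        for d in spot_point(c,t)[:2]: print(c,t,np.round(d["xy"],1),round(d["confidence"],2),atz(im,d["xy"],dict(nest=.04,handle=.118)[t]).round(4))
E
```

```text
7.1667 [ 0.47247924 -0.17566062  0.16755836] [[-0.757  0.65  -0.061]
 [ 0.651  0.759  0.007]
 [ 0.05  -0.035 -0.998]]
wrist nest [356.8 258.4] 0.57 [ 0.5385 -0.1861  0.04  ]
top nest [421.7 189.5] 0.82 [ 0.5309 -0.1949  0.04  ]
scene nest [244.8 152. ] 0.96 [ 0.5415 -0.1924  0.04  ]
scene nest [262.4 107.7] 0.38 [ 0.3927 -0.2747  0.04  ]
scene handle [209.7 119.6] 0.65 [ 0.5631 -0.2953  0.118 ]
```

View pics/wrist4.png

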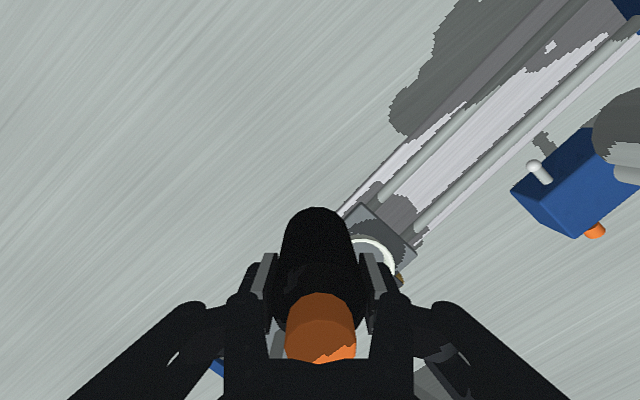

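```bash

python3 - <<'E'
from h import *
s=cams.get_image("scene");t=cams.get_image("top")
a=(245.5,151.0);b=(420.75,185.5)
print(atz(s,a,.06),atz(t,b,.06),tri([s,t],[a,b]))
cv2.imwrite("pics/s5.png",cv2.resize(s["color"][90:190,180:305],None,fx=6,fy=6)[:,:,::-1])
cv2.imwrite("pics/t5.png",cv2.resize(t["color"][150:225,390:500],None,fx=7,fy=7)[:,:,::-1])
w=cams.get_image("wrist");x=manip.sense();print(x["eef_pos"],proj(w,(.541,-.19,.06)),proj(w,(.541-.0,-.19-.0,.04)))
for n in ["scene0","top0"]:
    I=cv2.imread(f"pics/{n}.png");hsv=cv2.cvtColor(I,cv2.COLOR_BGR2HSV)
    m=((hsv[...,1]>150)&((hsv[...,0]<5)|(hsv[...,0]>174))&(hsv[...,2]>60)).astype(np.uint8)
    k,l,st,ce=cv2.connectedComponentsWithStats(m)
    im=s if n=="scene0" else t
    for i in range(1,k):
        if st[i,4]>20: print(n,st[i],ce[i],atz(im,ce[i],.125))
E
```

```text
[ 0.54540114 -0.18103748  0.06      ] [ 0.54155826 -0.18871282  0.06      ] (array([ 0.54161641, -0.18988794,  0.04785143]), [array([-0.5, -0.1]), array([-0.4,  0.3])])
[ 0.47221028 -0.17561965  0.17055205] [356.89046189 269.92315815] [355.09864355 260.58784472]
scene0 [201 109  12  15  98] [206.68367347 115.23469388] [ 0.56147393 -0.30761876  0.125     ]
top0 [494 108   9   6  44] [498.27272727 110.56818182] [ 0.74666927 -0.40877451  0.125     ]
top0 [464 173   8   8  58] [467.55172414 176.27586207] [ 0.55829873 -0.31120907  0.125     ]
```

View pics/s5.png

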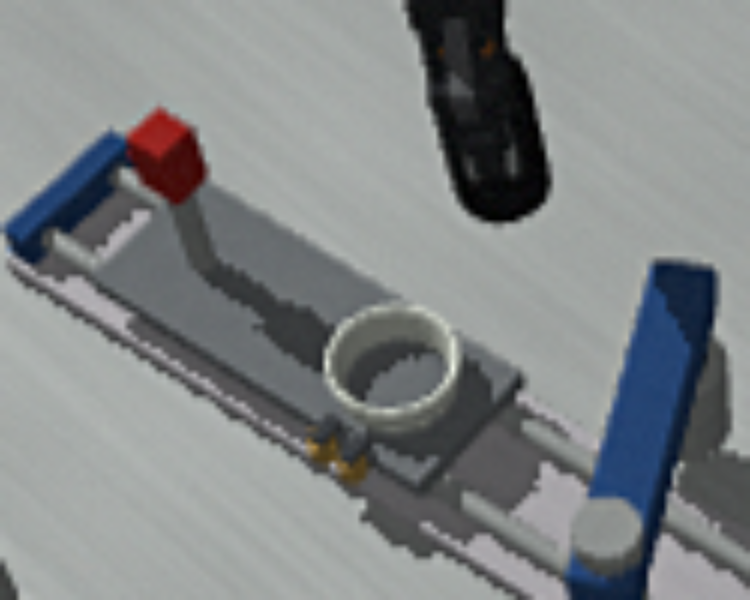

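View pics/t5.png

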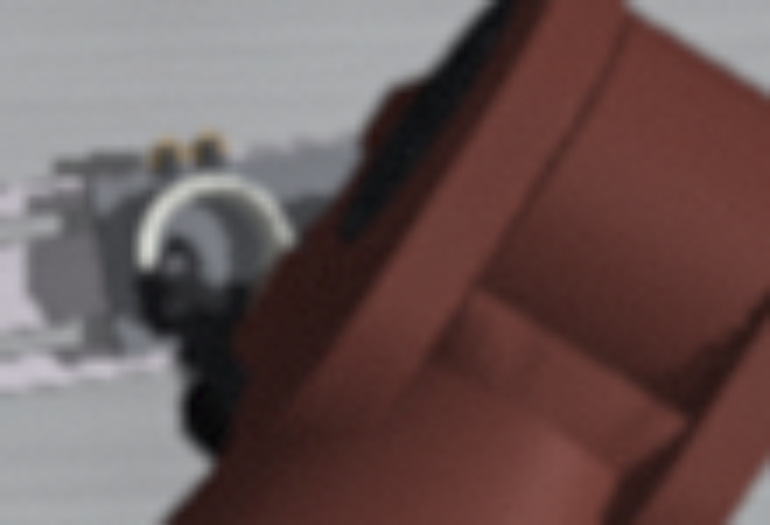

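```bash

cat >> h.py <<'E'
def overlay(im,c,n,box,f,rs=((.0325,.06),(.025,.06))):
    x0,y0,x1,y1=box
    I=cv2.resize(im["color"][y0:y1,x0:x1],None,fx=f,fy=f,interpolation=cv2.INTER_CUBIC)[:,:,::-1].copy()
    for (r,z) in rs:
        P=[(proj(im,(c[0]+r*np.cos(a),c[1]+r*np.sin(a),z))+.5-np.array([x0,y0]))*f for a in np.linspace(0,6.283,60)]
        cv2.polylines(I,[np.int32(np.round(P))],True,(0,0,255),1)
    cv2.imwrite("pics/"+n+".png",I)
E
python3 - <<'E'
from h import *
w=cams.get_image("wrist");overlay(w,(.5415,-.188),"o1",(300,200,450,310),5)
E
```

```text
(no output)
```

View pics/o1.png

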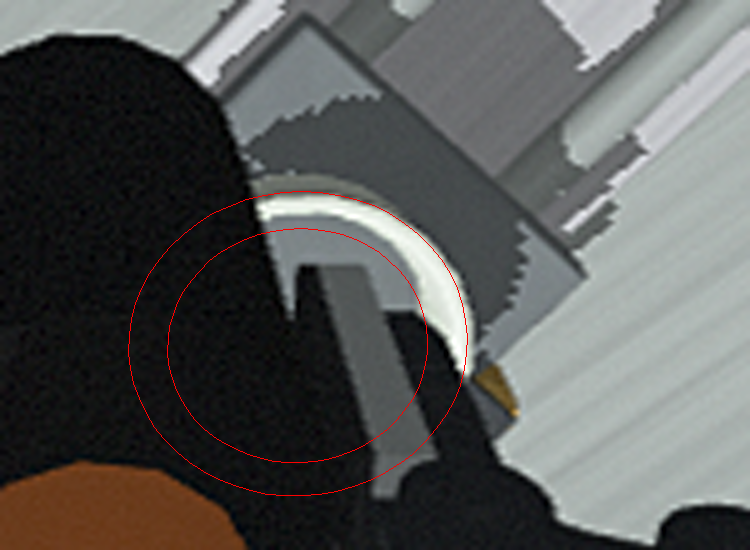

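Request:
servo_tool([
  [18, -3, 0, 0],
  [18, -3, 0, 0],
  [18, -3, 0, 0],
  [14, -3, 0, 0],
  [0, 0, 0, 0],
])

```text
time: 8.23
eef_pos: [0.5424, -0.188, 0.1708]
orientation: [[-0.757, 0.651, -0.057], [0.652, 0.758, 0.004], [0.045, -0.034, -0.998]]
ft_force: [0.3, -0.3, -0.4]
grip_width: 0.0427
```

Request:
servo_tool([
  [1, 0, -15, 0],
  [1, 0, -15, 0],
  [0, 0, -15, 0],
  [0, 0, -10, 0],
  [0, 0, 0, 0],
])

```text
time: 8.65
eef_pos: [0.5438, -0.1879, 0.1144]
orientation: [[-0.758, 0.65, -0.057], [0.651, 0.759, 0.003], [0.045, -0.034, -0.998]]
ft_force: [-0.1, 0.5, -0.2]
grip_width: 0.0427
```

```bash

python3 - <<'E'
from h import *
s=manip.sense();print(s["time"],s["eef_pos"],s["orientation"].round(3))
z=s["orientation"][:,2];p=s["eef_pos"]+z*.043;print("foot",p)
w=cams.get_image("wrist");overlay(w,(.5415,-.188),"o2",(240,150,400,270),5)
im=cams.get_image("scene");overlay(im,(.5415,-.188),"o3",(190,90,310,180),6)
E
```

```text
8.65 [ 0.54377346 -0.1878903   0.11436838] [[-0.758  0.65  -0.057]
 [ 0.651  0.759  0.003]
 [ 0.045 -0.034 -0.998]]
foot [ 0.54134008 -0.18775291  0.0714375 ]
```

View pics/o2.png

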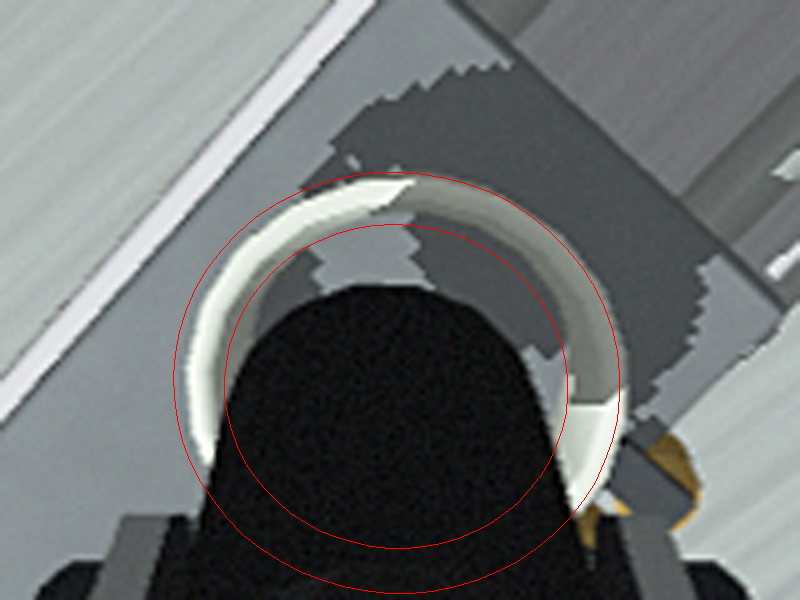

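View pics/o3.png

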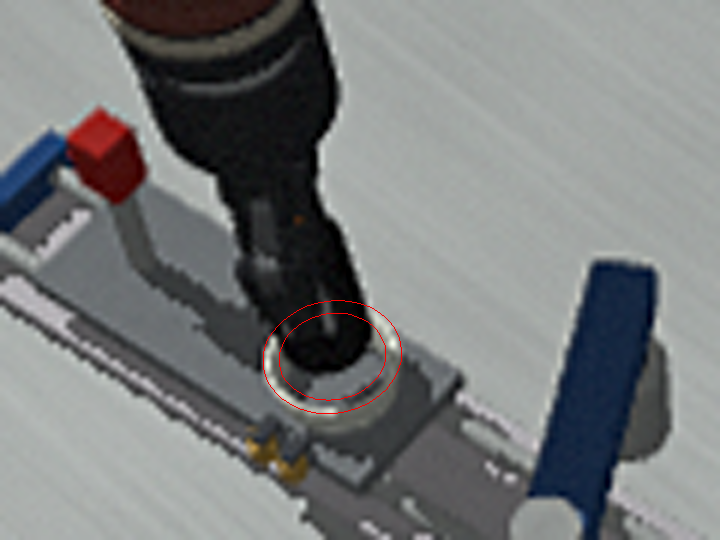

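```bash

python3 - <<'E'
from h import *
w=cams.get_image("wrist")
s=manip.sense();R=s["orientation"];f=5;x0,y0,x1,y1=240,150,400,270
I=cv2.resize(w["color"][y0:y1,x0:x1],None,fx=f,fy=f,interpolation=cv2.INTER_CUBIC)[:,:,::-1].copy()
I=np.clip(I.astype(int)*2+15,0,255).astype(np.uint8)
def circ(c,r,A,col):
    P=[(proj(w,c+A@np.array([r*np.cos(a),r*np.sin(a),0]))+.5-np.array([x0,y0]))*f for a in np.linspace(0,6.283,60)]
    cv2.polylines(I,[np.int32(np.round(P))],True,col,1)
circ(np.array([.543,-.1872,.06]),.0325,np.eye(3),(0,0,255))
for d,col in ((.036,(255,0,0)),(.043,(0,255,0)),(.05,(255,0,255))): circ(s["eef_pos"]+R[:,2]*d,.022,R,col)
cv2.imwrite("pics/o4.png",I)
E
```

```text
(no output)
```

View pics/o4.png

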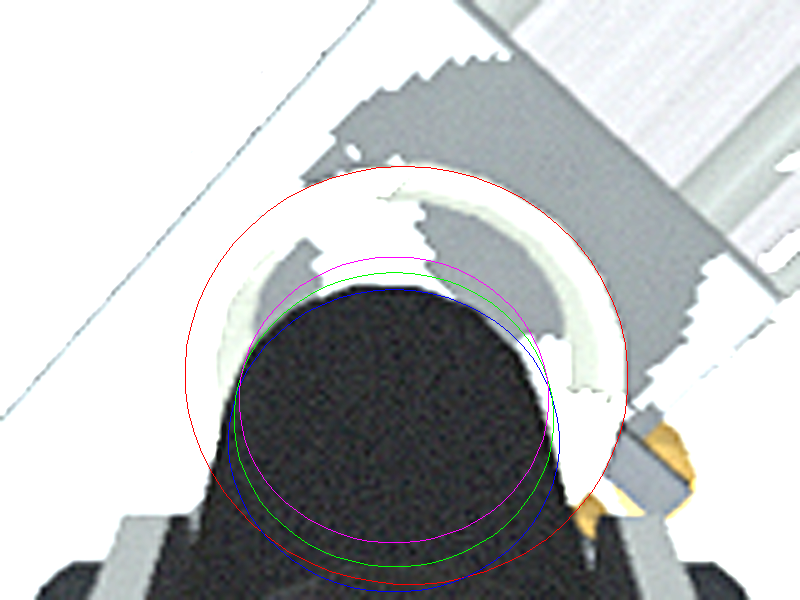

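Request:
servo_tool([
  [2, 0.5, -7, 0],
  [0, 0, -7, 0],
  [0, 0, -5, 0],
  [0, 0, 0, 0],
])

```text
time: 9.13
eef_pos: [0.5487, -0.1891, 0.0997]
orientation: [[-0.758, 0.651, -0.049], [0.651, 0.759, -0.001], [0.037, -0.033, -0.999]]
ft_force: [-0.1, -0.6, -1.2]
grip_width: 0.0431
```

```bash

python3 - <<'E'
from h import *
s=manip.sense();print(s["eef_pos"],s["ft_force"])
w=cams.get_image("wrist");overlay(w,(.543,-.188),"o5",(240,150,400,270),5)
E
```

```text
[ 0.54874933 -0.18908662  0.09969994] [-0.08045087 -0.57365929 -1.17762919]
```

View pics/o5.png

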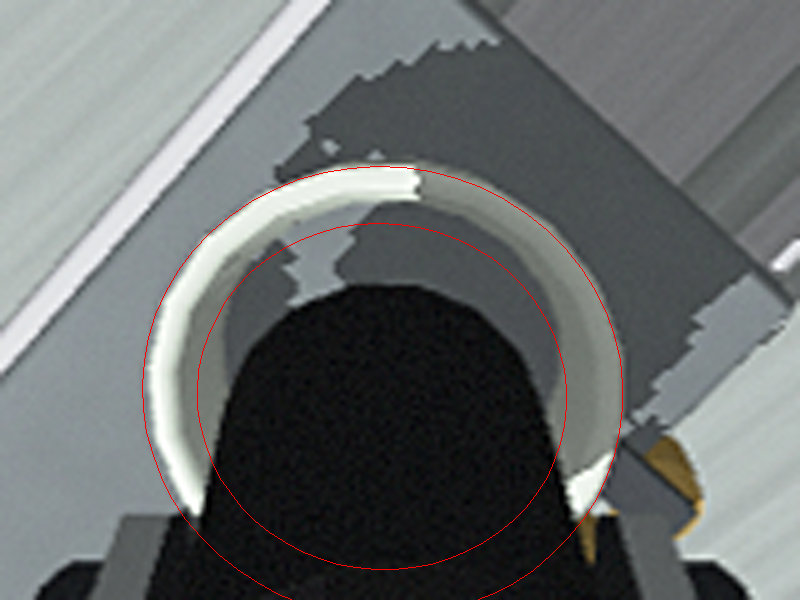

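Request:
servo_tool([
  [-3.5, 1.5, 0, 0],
  [0, 0, 0, 0],
])

```text
time: 9.35
eef_pos: [0.5451, -0.1875, 0.1002]
orientation: [[-0.758, 0.651, -0.049], [0.651, 0.759, -0.001], [0.037, -0.033, -0.999]]
ft_force: [-0.8, -0.1, -1.3]
grip_width: 0.0429
```

```bash

python3 - <<'E'
from h import *
s=manip.sense();print(s["eef_pos"],s["ft_force"],s["orientation"][:,2])
w=cams.get_image("wrist");overlay(w,(.543,-.188),"o6",(240,150,400,270),5)
E
```

```text
[ 0.54508787 -0.18752593  0.10021057] [-0.8166115  -0.10523949 -1.31521178] [-0.04924089 -0.00129654 -0.99878609]
```

View pics/o6.png

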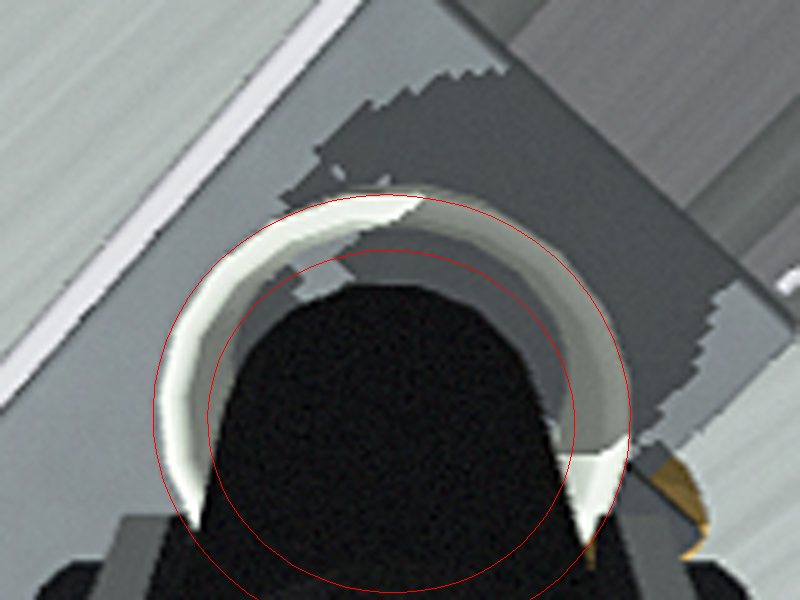

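Request:
servo_tool([
  [-1, 0.8, -4, 0],
  [0, 0, -4, 0],
  [0, 0, 0, 0],
])

```text
time: 9.65
eef_pos: [0.5446, -0.1871, 0.0923]
orientation: [[-0.758, 0.651, -0.048], [0.652, 0.759, -0.002], [0.035, -0.033, -0.999]]
ft_force: [-0.2, -0.0, -0.7]
grip_width: 0.043
```

```bash

python3 - <<'E'
from h import *
s=manip.sense();print(s["eef_pos"],s["ft_force"],s["moment"])
w=cams.get_image("wrist");overlay(w,(.543,-.188),"o7",(240,150,400,270),5)
E
```

```text
[ 0.54457515 -0.18707163  0.09234761] [-0.24799813 -0.03048257 -0.70320089] [ 0.05300134 -0.0441194  -0.00018112]
```

View pics/o7.png

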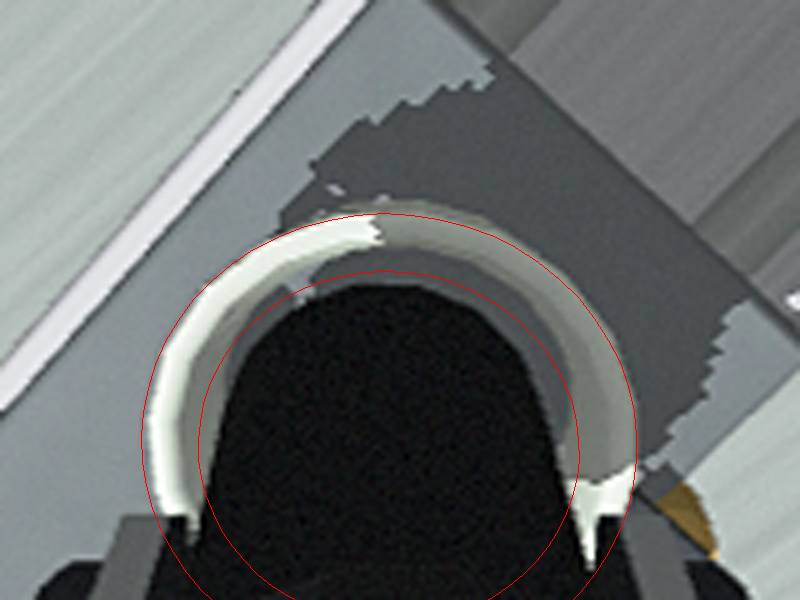

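Request:
servo_tool([
  [0, 0, -3, 0],
  [0, 0, -3, 0],
  [0, 0, 0, 0],
])

```text
time: 9.95
eef_pos: [0.5447, -0.1871, 0.0861]
orientation: [[-0.758, 0.651, -0.047], [0.652, 0.759, -0.002], [0.034, -0.033, -0.999]]
ft_force: [0.1, -0.6, -1.9]
grip_width: 0.0432
```

Request:
servo_tool([
  [0, 0, -2, 0],
  [0, 0, 0, 0],
])

```text
time: 10.12
eef_pos: [0.5446, -0.1871, 0.0837]
orientation: [[-0.758, 0.651, -0.048], [0.652, 0.759, -0.002], [0.035, -0.033, -0.999]]
ft_force: [-0.4, -0.3, -0.9]
grip_width: 0.0433
```

Request:
servo_tool([
  [0, 0, -2, 0],
  [0, 0, 0, 0],
])

```text
time: 10.28
eef_pos: [0.5454, -0.1878, 0.0835]
orientation: [[-0.758, 0.651, -0.046], [0.652, 0.759, -0.004], [0.032, -0.033, -0.999]]
ft_force: [-0.5, 0.5, -0.8]
grip_width: 0.0434
```

Request:
servo_tool([
  [0, 0, -2, 0],
  [0, 0, -1, 0],
])

```text
time: 10.45
eef_pos: [0.5461, -0.1886, 0.0831]
orientation: [[-0.758, 0.651, -0.044], [0.652, 0.758, -0.006], [0.029, -0.033, -0.999]]
ft_force: [-4.5, 1.3, 8.3]
grip_width: 0.0431
```

```bash

python3 - <<'E'
from h import *
s=manip.sense();print(s["eef_pos"],s["ft_force"],s["moment"])
w=cams.get_image("wrist");overlay(w,(.543,-.188),"o8",(200,150,440,330),3.3)
s=cams.get_image("scene");overlay(s,(.543,-.188),"o9",(190,90,310,180),6)
E
```

```text
[ 0.54606991 -0.18858846  0.08309464] [-4.54377988  1.30218192  8.31784439] [0.27382829 1.11817376 0.00839244]
```

View pics/o8.png

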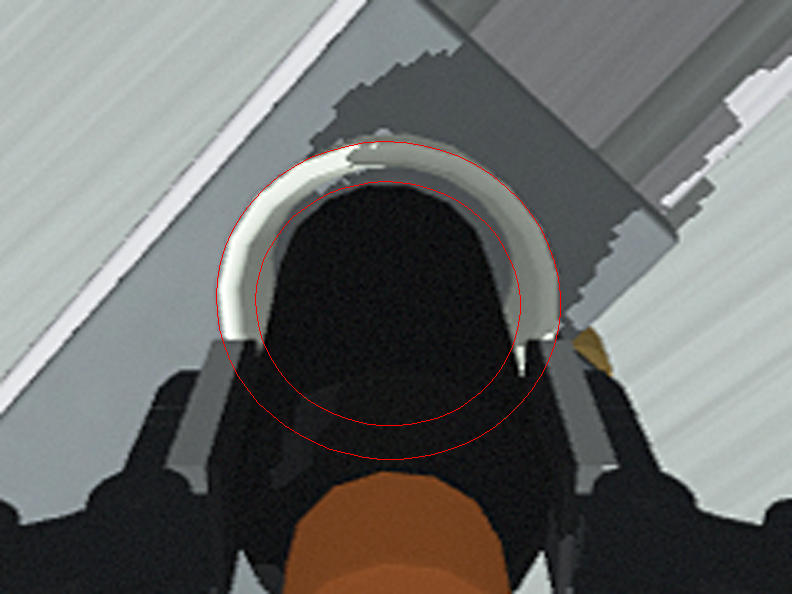

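View pics/o9.png

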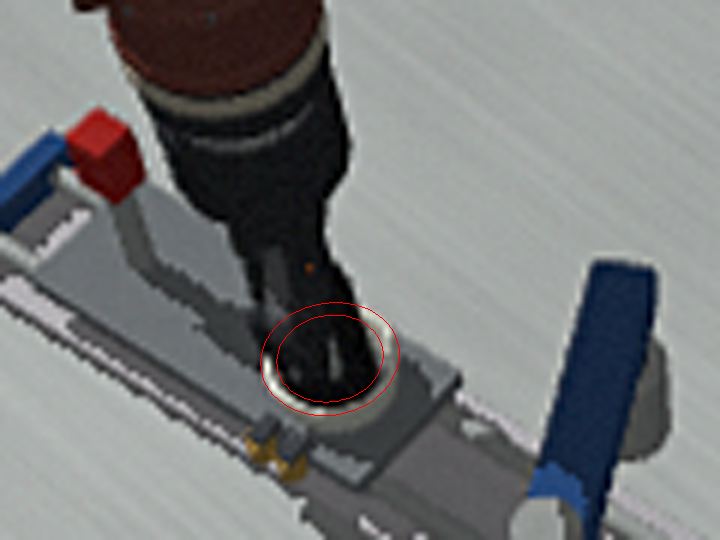

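Request:
servo_tool([
  [-2, 1.5, 0.5, 0],
  [0, 0, 0, 0],
])

```text
time: 10.72
eef_pos: [0.5441, -0.1872, 0.0839]
orientation: [[-0.758, 0.651, -0.044], [0.652, 0.758, -0.006], [0.029, -0.033, -0.999]]
ft_force: [0.1, 0.7, -0.8]
grip_width: 0.0431
```

Request:
servo_tool([
  [0, 0, -2, 0],
  [0, 0, -1, 0],
])

```text
time: 10.88
eef_pos: [0.5447, -0.1878, 0.083]
orientation: [[-0.758, 0.651, -0.042], [0.652, 0.758, -0.008], [0.026, -0.034, -0.999]]
ft_force: [-4.7, 0.1, 13.2]
grip_width: 0.0432
```

Request:
servo_tool([
  [0, 0, 0.3, 0],
  [0, 0, 0, 0],
  [0, 0, 0, 0],
  [0, 0, 0, 0],
  [0, 0, 0, 0],
], fingers=0.4)

```text
time: 11.3
eef_pos: [0.5448, -0.1878, 0.0825]
orientation: [[-0.758, 0.651, -0.042], [0.652, 0.758, -0.008], [0.026, -0.033, -0.999]]
ft_force: [-0.8, -1.2, 0.3]
grip_width: 0.0599
```

```bash

python3 - <<'E'
from h import *
s=manip.sense();print(s["eef_pos"],s["ft_force"],s["grip_width"])
w=cams.get_image("wrist");overlay(w,(.543,-.188),"p1",(200,150,440,330),3.3)
E
```

```text
[ 0.54481715 -0.18779356  0.08249474] [-0.79315398 -1.20483162  0.3370931 ] 0.059901747589353474
```

View pics/p1.png

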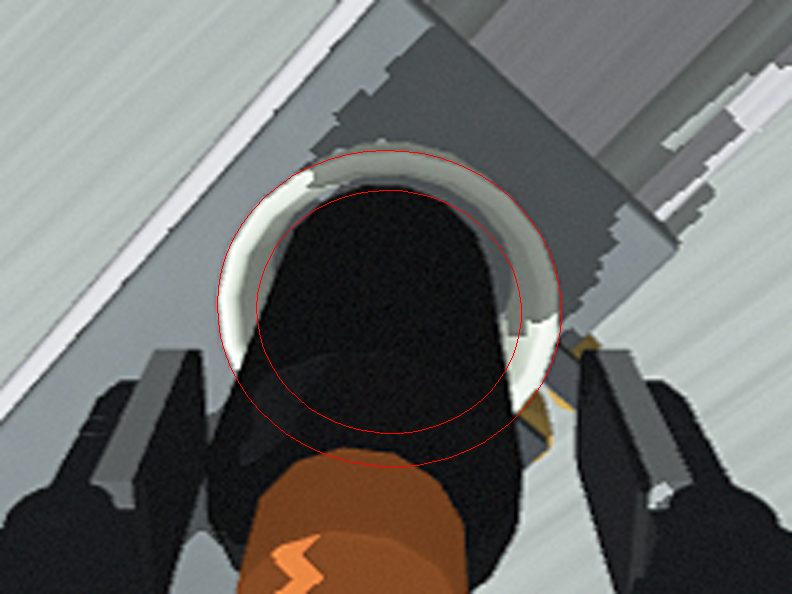

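Request:
servo_tool([
  [0, 0, 0, 0],
  [0, 0, 0, 0],
  [0, 0, 0, 0],
], fingers=0.9)

```text
time: 11.6
eef_pos: [0.5446, -0.1876, 0.0819]
orientation: [[-0.758, 0.651, -0.042], [0.652, 0.758, -0.008], [0.027, -0.034, -0.999]]
ft_force: [0.6, -0.7, -0.2]
grip_width: 0.0809
```

Request:
servo_tool([
  [0, 0, 10, 0],
  [0, 0, 15, 0],
  [0, 0, 20, 0],
  [0, 0, 20, 0],
  [0, 0, 20, 0],
  [0, 0, 20, 0],
  [0, 0, 0, 0],
])

```text
time: 12.18
eef_pos: [0.5428, -0.1865, 0.1942]
orientation: [[-0.758, 0.651, -0.044], [0.652, 0.758, -0.007], [0.029, -0.034, -0.999]]
ft_force: [0.4, -0.5, 1.3]
grip_width: 0.0811
```

```bash

python3 - <<'E'
from h import *
s=manip.sense();print(s["time"],s["eef_pos"],s["ft_force"],s["grip_width"],s["orientation"][:,2])
w=cams.get_image("wrist");save(w,"p2")
for d in spot_point("wrist","bottle_center"): print(d,atz(w,d["xy"],.09))
s=cams.get_image("scene");overlay(s,(.543,-.188),"p3",(190,90,310,180),6)
E
```

```text
12.1833 [ 0.54275854 -0.18648458  0.19420188] [ 0.4291081  -0.49900669  1.32920605] 0.08106827129304756 [-0.0441904  -0.00664742 -0.99900101]
{'xy': [317.0, 210.2], 'confidence': 0.56} [ 0.54111815 -0.19101305  0.09      ]
```

View pics/p2.png

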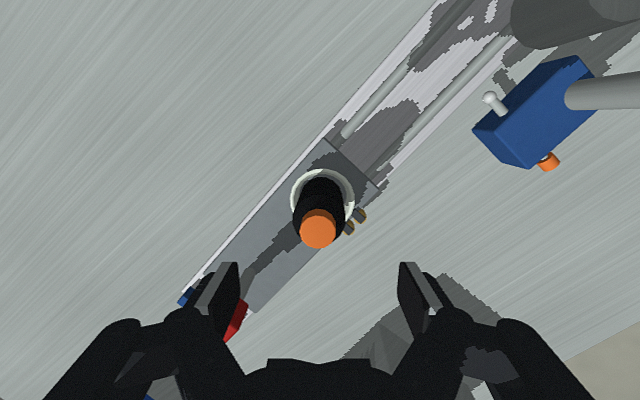

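View pics/p3.png

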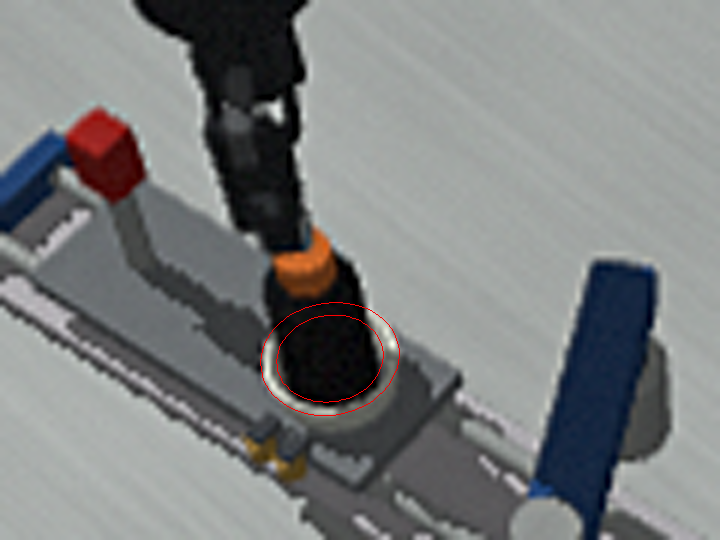

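```bash

python3 - <<'E'
from h import *
px={}
for c in ["wrist","scene"]:
    im=cams.get_image(c);hsv=cv2.cvtColor(im["color"],cv2.COLOR_RGB2HSV)
    m=((hsv[...,0]>5)&(hsv[...,0]<18)&(hsv[...,1]>150)&(hsv[...,2]>110)).astype(np.uint8)
    n,l,s,ce=cv2.connectedComponentsWithStats(m)
    for i in range(1,n):
        if s[i,4]>30: print(c,s[i],ce[i].round(1),atz(im,ce[i],.137).round(4))
    print(proj(im,(.543,-.188,.14)),proj(im,(.543,-.188,.12)))
    if c=="wrist": print("handle px",proj(im,(.559,-.311,.136)))
E
```

```text
wrist [541 158  22  17 207] [552.7 166.8] [ 0.6051 -0.0392  0.137 ]
wrist [299 220  37  34 985] [317.2 236.3] [ 0.5433 -0.1906  0.137 ]
[319.47034736 235.41950914] [320.2493927  225.67778006]
handle px [218.95349061 336.03383093]
scene [236 129   9   7  32] [240.4 133.1] [ 0.5446 -0.1857  0.137 ]
scene [450 281  13  12 117] [456.3 286.8] [0.5071 0.4722 0.137 ]
[240.12700426 131.53589162] [241.25748584 136.13355665]
```

Request:
servo_tool([
  [3, -22, 0, -6],
  [3, -22, 0, -6],
  [3, -22, 0, -6],
  [3, -22, 0, -6],
  [3, -22, 0, -6],
  [3, -22, 0, -6],
  [2, -22, 0, -6],
  [0, -6, 0, 0],
  [0, 0, 0, 0],
], fingers=-1)

```text
time: 13.18
eef_pos: [0.5566, -0.3476, 0.1758]
orientation: [[-0.096, 0.994, -0.048], [0.994, 0.098, 0.047], [0.052, -0.044, -0.998]]
ft_force: [-0.4, 0.8, 0.4]
grip_width: -0.0002
```

```bash

python3 - <<'E'
from h import *
s=manip.sense();print(s["time"],s["eef_pos"],s["joint_positions"],s["grip_width"],s["orientation"])
w=cams.get_image("wrist");save(w,"q1");print(proj(w,(.559,-.312,.136)),proj(w,(.5606,-.324,.136)))
hsv=cv2.cvtColor(w["color"],cv2.COLOR_RGB2HSV)
for d in spot_point("wrist","handle"): print(d,atz(w,d["xy"],.118))
E
```

```text
13.1833 [ 0.55657631 -0.34761435  0.17580898] [-4.34109116e+01  2.09977573e+01  1.68723817e+01  8.97572482e+01
  7.01497849e-02  4.10294287e+01] -0.00016140025639630547 [[-0.09558521  0.99424642 -0.04834805]
 [ 0.99406824  0.09787417  0.04742331]
 [ 0.05188249 -0.04352829 -0.99770411]]
[329.83188702 187.30155057] [330.24363175 205.2961892 ]
{'xy': [327.8, 178.9], 'confidence': 0.9} [ 0.55722828 -0.30991707  0.118     ]
```

View pics/q1.png

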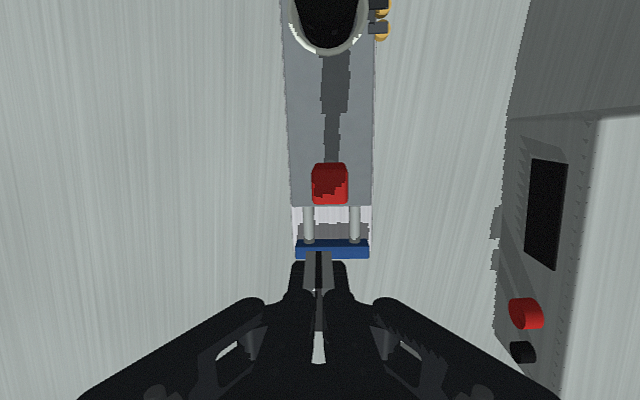

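Request:
servo_tool([
  [2, -2, -14, 0],
  [2, -2, -14, 0],
  [2, 0, -14, 0],
  [0, 0, -14, 0],
  [0, 0, -10, 0],
  [0, 0, 0, 0],
])

```text
time: 13.78
eef_pos: [0.5638, -0.3437, 0.1023]
orientation: [[-0.11, 0.993, -0.05], [0.992, 0.112, 0.049], [0.054, -0.044, -0.998]]
ft_force: [-0.4, -0.0, -1.0]
grip_width: -0.0001
```

```bash

python3 - <<'E'
from h import *
s=manip.sense();print(s["time"],s["eef_pos"],s["ft_force"])
w=cams.get_image("wrist");save(w,"q2")
E
```

```text
13.7833 [ 0.56384802 -0.34370304  0.10234363] [-0.39451545 -0.00208593 -1.04411221]
```

View pics/q2.png

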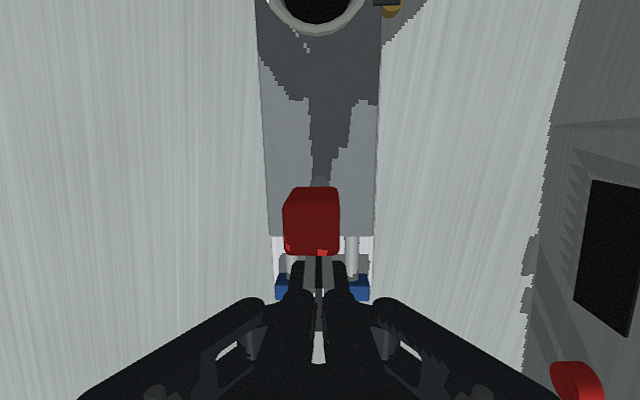

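Request:
servo_tool([
  [-4, 0, 6, 0],
  [0, 3, 0, 0],
  [-0.5, 4, 0, 0],
  [-0.5, 4, 0, 0],
  [-0.5, 4, 0, 0],
])

```text
time: 14.25
eef_pos: [0.5589, -0.3287, 0.1127]
orientation: [[-0.111, 0.993, -0.047], [0.993, 0.113, 0.045], [0.05, -0.042, -0.998]]
ft_force: [0.2, -1.3, -0.9]
grip_width: 0.0002
```

Request:
servo_tool([
  [-0.5, 5, 0, 0],
  [-0.6, 6, 0, 0],
  [-0.7, 7, 0, 0],
  [-0.8, 8, 0, 0],
  [-0.8, 8, 0, 0],
  [-0.8, 8, 0, 0],
  [-0.8, 8, 0, 0],
  [-0.8, 8, 0, 0],
  [-0.7, 6, 0, 0],
  [0, 3, 0, 0],
])

```text
time: 15.08
eef_pos: [0.551, -0.2544, 0.1139]
orientation: [[-0.111, 0.993, -0.047], [0.993, 0.113, 0.043], [0.048, -0.042, -0.998]]
ft_force: [-1.6, -2.5, -0.8]
grip_width: 0.0
```

```bash

python3 - <<'E'
from h import *
s=manip.sense();print(s["time"],s["eef_pos"],s["ft_force"])
w=cams.get_image("wrist");save(w,"q3")
w=cams.get_image("scene");cv2.imwrite("pics/q4.png",cv2.resize(w["color"][90:250,170:360],None,fx=4,fy=3.75)[:,:,::-1])
E
```

```text
15.0833 [ 0.5510426  -0.25440034  0.11390758] [-1.59945231 -2.52018898 -0.80610165]
```

View pics/q3.png

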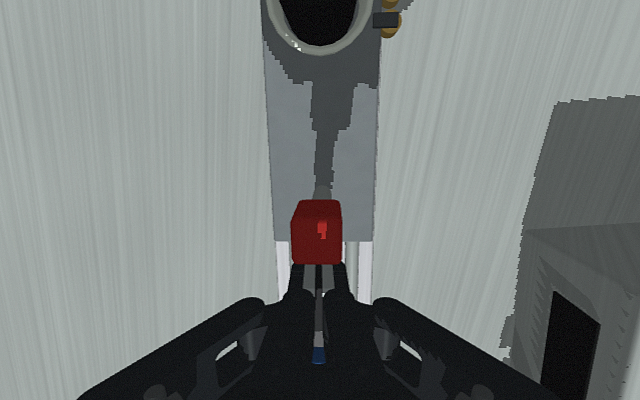

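View pics/q4.png

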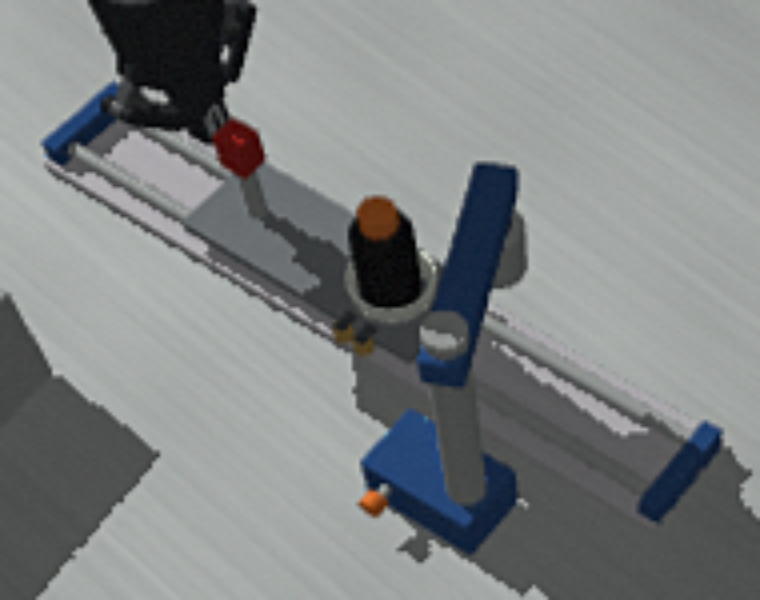

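```bash

python3 - <<'E'
from h import *
s=cams.get_image("scene");t=cams.get_image("top")
k,r=tri([s,t],[(263.0,223.4),(355,149.5)]);print(k,r)
u=np.array([-.12,.993]);print("travel from initial nest", (k[:2]-np.array([.543,-.188]))@u)
# rollers initial: scene cs2 (255,280),(275,293)
for c in ["scene","top"]:
    im=s if c=="scene" else t
    for d in spot_point(c,"nest")[:1]+spot_point(c,"handle")[:1]: print(c,d["xy"],d["confidence"],atz(im,d["xy"],.04)[:2],atz(im,d["xy"],.118)[:2])
E
```

```text
[0.66194057 0.005758   0.0326135 ] [array([-0.4, -0. ]), array([-0.2,  0.2])]
travel from initial nest 0.17812882149030257
scene [266.6, 165.3] 0.72 [ 0.53064039 -0.11380652] [ 0.56115992 -0.07142974]
scene [233.6, 127.9] 0.56 [ 0.50493081 -0.28090877] [ 0.5374709  -0.22539916]
top [394.3, 188.2] 0.6 [ 0.53746934 -0.11131314] [ 0.53087167 -0.10112297]
top [439.2, 182.6] 0.94 [ 0.5505537  -0.24924332] [ 0.54319659 -0.23104748]
```

Request:
servo_tool([
  [-0.8, 6, 0, 0],
  [-0.9, 8, 0, 0],
  [-0.9, 8, 0, 0],
  [-0.9, 8, 0, 0],
  [-0.9, 8, 0, 0],
  [-0.9, 8, 0, 0],
  [-0.9, 8, 0, 0],
  [-0.6, 5, 0, 0],
  [-0.4, 3, 0, 0],
])

```text
time: 16.23
eef_pos: [0.5426, -0.1888, 0.1138]
orientation: [[-0.109, 0.993, -0.048], [0.993, 0.111, 0.041], [0.046, -0.043, -0.998]]
ft_force: [-0.4, -2.0, -0.9]
grip_width: 0.0002
```

Request:
servo_tool([
  [-0.4, 3, 0, 0],
  [-0.4, 3, 0, 0],
  [-0.4, 3, 0, 0],
])

```text
time: 16.48
eef_pos: [0.5413, -0.1784, 0.1137]
orientation: [[-0.11, 0.993, -0.048], [0.993, 0.112, 0.041], [0.046, -0.043, -0.998]]
ft_force: [-0.0, -1.6, 1.1]
grip_width: 0.0001
```

```bash

python3 - <<'E'
from h import *
s=manip.sense();print(s["time"],s["eef_pos"],s["ft_force"])
w=cams.get_image("scene");cv2.imwrite("pics/q5.png",cv2.resize(w["color"][120:250,200:330],None,fx=5,fy=4.6)[:,:,::-1])
w=cams.get_image("wrist");save(w,"q6")
E
```

```text
16.4833 [ 0.54129158 -0.1784258   0.11373403] [-0.04103028 -1.64542749  1.06452254]
```

View pics/q5.png

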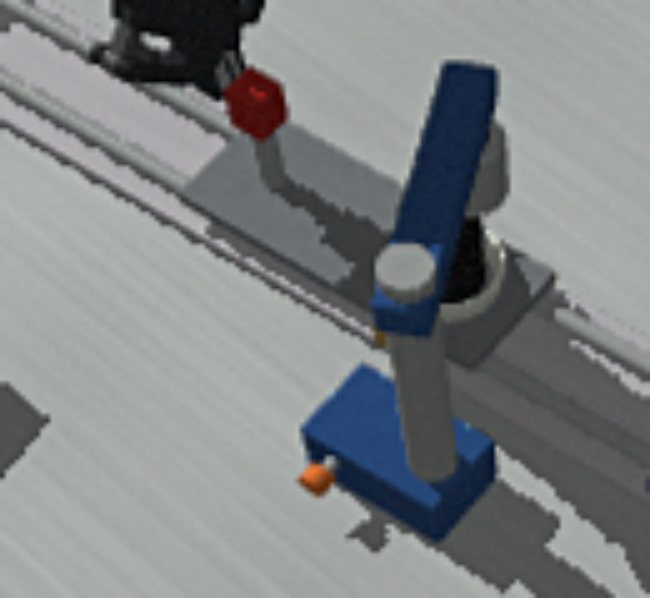

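View pics/q6.png

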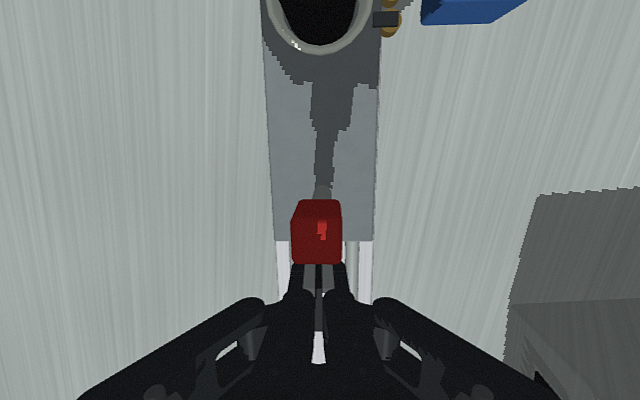

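Request:
servo_tool([
  [-0.3, 2, 0, 0],
  [-0.3, 2, 0, 0],
])

```text
time: 16.75
eef_pos: [0.5411, -0.1757, 0.1139]
orientation: [[-0.109, 0.993, -0.047], [0.993, 0.111, 0.038], [0.043, -0.043, -0.998]]
ft_force: [0.3, -12.4, -3.5]
grip_width: 0.0001
```

Request:
servo_tool([
  [-0.3, 2, 0, 0],
  [-0.3, 2, 0, 0],
])

```text
time: 16.92
eef_pos: [0.5411, -0.1757, 0.114]
orientation: [[-0.107, 0.993, -0.046], [0.994, 0.108, 0.031], [0.035, -0.043, -0.998]]
ft_force: [1.6, -10.9, -3.9]
grip_width: 0.0002
```

Request:
servo_tool([
  [-0.3, 2, 0, 0],
])

```text
time: 17.0
eef_pos: [0.541, -0.1758, 0.114]
orientation: [[-0.105, 0.993, -0.046], [0.994, 0.107, 0.027], [0.032, -0.043, -0.999]]
ft_force: [0.6, -9.5, -2.8]
grip_width: -0.0002
```

Request:
servo_tool([
  [-0.3, 2, 0, 0],
])

```text
time: 17.08
eef_pos: [0.541, -0.1758, 0.1141]
orientation: [[-0.104, 0.994, -0.045], [0.994, 0.105, 0.023], [0.028, -0.042, -0.999]]
ft_force: [1.0, -10.2, -3.2]
grip_width: -0.0004
```

Request:
servo_tool([
  [-0.4, 4, 0, 0],
])

```text
time: 17.17
eef_pos: [0.5409, -0.1746, 0.1141]
orientation: [[-0.102, 0.994, -0.045], [0.994, 0.103, 0.018], [0.023, -0.042, -0.999]]
ft_force: [-0.9, -14.1, -4.8]
grip_width: -0.0001
```

Request:
servo_tool([
  [-0.4, 4, 0, 0],
])

```text
time: 17.25
eef_pos: [0.5406, -0.1731, 0.1141]
orientation: [[-0.1, 0.994, -0.044], [0.995, 0.101, 0.014], [0.018, -0.043, -0.999]]
ft_force: [0.8, -10.8, -3.4]
grip_width: 0.0001
```

Request:
servo_tool([
  [-0.4, 4, 0, 0],
])

```text
time: 17.33
eef_pos: [0.5404, -0.1711, 0.1142]
orientation: [[-0.099, 0.994, -0.044], [0.995, 0.099, 0.011], [0.015, -0.043, -0.999]]
ft_force: [0.6, -8.9, -2.4]
grip_width: 0.0001
```

Request:
servo_tool([
  [-0.4, 4, 0, 0],
])

```text
time: 17.42
eef_pos: [0.54, -0.1685, 0.1142]
orientation: [[-0.098, 0.994, -0.044], [0.995, 0.098, 0.008], [0.012, -0.043, -0.999]]
ft_force: [-0.7, -5.0, -1.5]
grip_width: -0.0001
```

Request:
servo_tool([
  [-0.3, 3, 0, 0],
])

```text
time: 17.5
eef_pos: [0.5397, -0.1661, 0.1142]
orientation: [[-0.097, 0.994, -0.044], [0.995, 0.097, 0.007], [0.011, -0.043, -0.999]]
ft_force: [-0.2, -2.8, -0.1]
grip_width: -0.0002
```

Request:
servo_tool([
  [-0.3, 2, 0, 0],
])

```text
time: 17.58
eef_pos: [0.5394, -0.1641, 0.1141]
orientation: [[-0.096, 0.994, -0.044], [0.995, 0.097, 0.007], [0.011, -0.043, -0.999]]
ft_force: [-0.3, 0.4, -0.6]
grip_width: 0.0003
```

Request:
servo_tool([
  [0, 0, 0, 0],
  [0, 0, 0, 0],
])

```text
time: 17.75
eef_pos: [0.5393, -0.1631, 0.1141]
orientation: [[-0.097, 0.994, -0.044], [0.995, 0.097, 0.009], [0.013, -0.043, -0.999]]
ft_force: [0.3, -1.0, -0.1]
grip_width: -0.0001
```

```bash

python3 - <<'E'
from h import *
s=manip.sense();print(s["time"],s["eef_pos"],s["ft_force"])
w=cams.get_image("scene");cv2.imwrite("pics/r1.png",cv2.resize(w["color"][120:250,200:330],None,fx=5,fy=4.6)[:,:,::-1])
w=cams.get_image("wrist");save(w,"r2")
E
```

```text
17.75 [ 0.53933553 -0.16307044  0.11408808] [ 0.27006175 -0.98571931 -0.1114281 ]
```

View pics/r1.png

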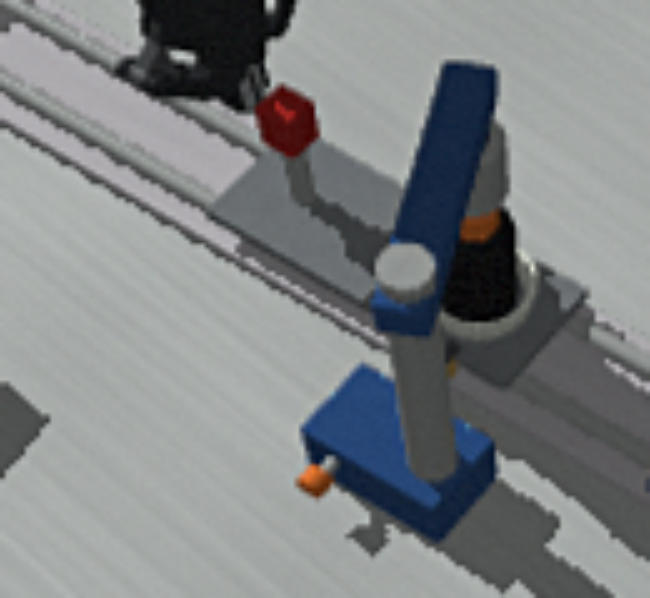

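View pics/r2.png

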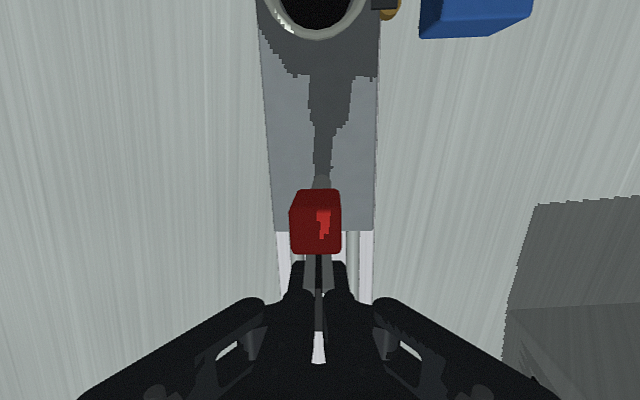

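Request:
servo_tool([
  [1, -8, 0, 0],
  [1.5, -14, 0, 0],
  [1.5, -14, 0, 0],
  [1, -10, 15, 0],
  [0, 0, 25, 0],
  [0, 0, 25, 0],
  [-10, -20, 25, 0],
  [-20, -20, 0, 0],
  [-20, -20, 0, 0],
  [-20, -20, 0, 0],
  [0, 0, 0, 0],
])

```text
time: 18.77
eef_pos: [0.4709, -0.3071, 0.2072]
orientation: [[-0.095, 0.994, -0.045], [0.995, 0.096, 0.007], [0.011, -0.044, -0.999]]
ft_force: [-0.7, -0.2, -0.3]
grip_width: 0.0001
```

```bash

python3 - <<'E'
from h import *
s=manip.sense();print(s["time"],s["eef_pos"],s["ft_force"])
w=cams.get_image("scene");save(w,"u0");cv2.imwrite("pics/u1.png",cv2.resize(w["color"][120:250,200:330],None,fx=5,fy=4.6)[:,:,::-1])
t=cams.get_image("top");cv2.imwrite("pics/u2.png",cv2.resize(t["color"][140:220,305:505],None,fx=4,fy=4)[:,:,::-1])
for im,n in((w,"scene"),(t,"top")):
    hsv=cv2.cvtColor(im["color"],cv2.COLOR_RGB2HSV)
    m=((hsv[...,1]>150)&((hsv[...,0]<5)|(hsv[...,0]>174))&(hsv[...,2]>60)).astype(np.uint8)
    k,l,st,ce=cv2.connectedComponentsWithStats(m)
    for i in range(1,k):
        if st[i,4]>20: print(n,st[i],ce[i],atz(im,ce[i],.125))
    for d in spot_point(n,"nest")[:1]: print(n,d,atz(im,d["xy"],.04))
E
```

```text
18.7667 [ 0.47088557 -0.30710838  0.20722269] [-0.65585814 -0.23967913 -0.28940495]
scene [251 139  13  15 125] [256.776 146.016] [ 0.53911926 -0.13051734  0.125     ]
scene {'xy': [295.3, 185.7], 'confidence': 0.82} [ 0.52361308 -0.00801341  0.04      ]
top [494 108   9   6  41] [498.09756098 110.65853659] [ 0.74642113 -0.40825765  0.125     ]
top [402 182   9   8  57] [406.19298246 185.71929825] [ 0.53640768 -0.13457977  0.125     ]
top {'xy': [363.2, 194.8], 'confidence': 0.66} [ 0.52000114 -0.01527802  0.04      ]
```

View pics/u0.png

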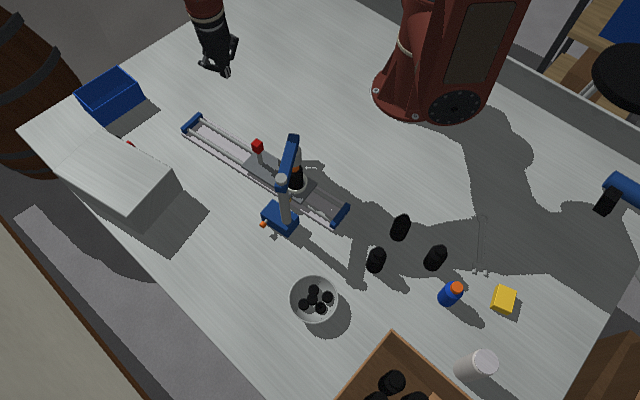

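View pics/u1.png

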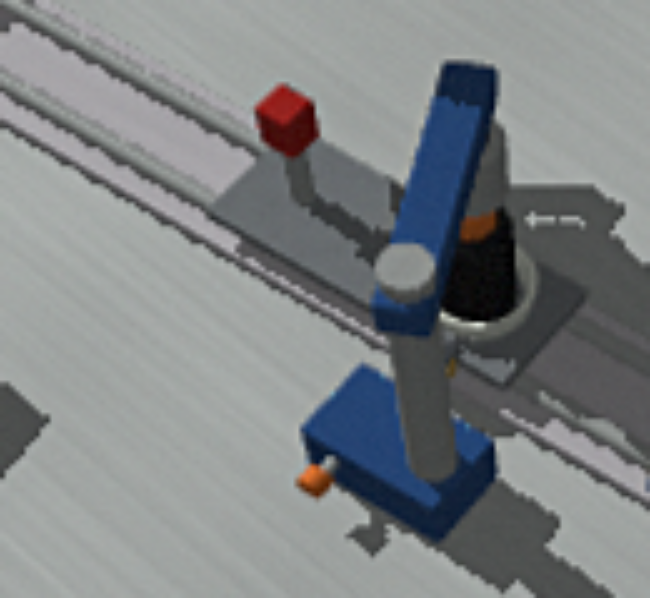

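View pics/u2.png

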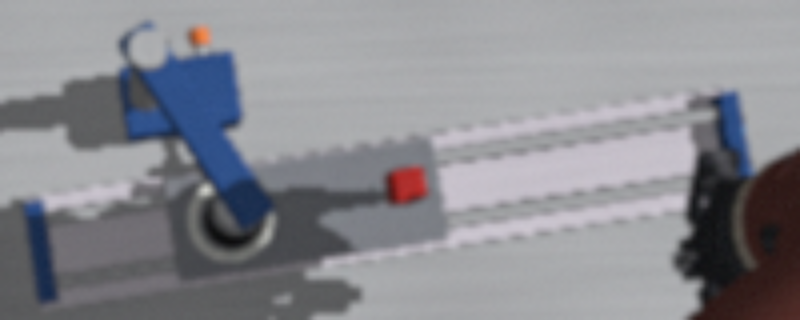

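```bash
python3 -c "
from h import *
print(manip.job_done())"
```

```text
the job is handed in; nothing more can be done
None
```

The bottle with the orange cap is standing upright in the white ring, under the capping head, with the carriage held by the catch. I handed the job in at about 18.9 s of the 67 s allowed.

**Placing:** I lowered the bottle into the ring at the loading end until I felt the nest floor (8 to 13 N), then opened the fingers. Afterwards the cap sat at the height and position expected of a seated, upright bottle.

**Pushing:** I pushed on the handle with closed fingers. The first roller resisted with up to about 14 N. Just past its crest the force fell to zero, and the carriage moved on by itself, leaving a gap of about 5 mm ahead of the fingers. I then backed the arm away.

**Last checks:**
- **Catch:** The handle had travelled about 178 mm in both the scene and top pictures, matching the 178 mm I worked out from the plunger knob. The knob looked slightly pushed back, by roughly 2 mm. I did not tug on the carriage to test the catch.
- **Bystanders:** The three black-capped bottles and the blue look-alike are still standing where they were.
- **Robot:** It was touching nothing when I handed in.

**Disagreements:** The gripper picked up a tilt of about 2 to 3.5 degrees on the way. The cameras differed by up to about 9 mm on the nest position, so I aligned the final descent with the wrist picture. The first touch of the floor also pushed sideways with 4.5 N, so I shifted about 2 mm and lowered again.

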